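# Lock a bench press lever pin with its spring clip

### The arm

A 6-joint arm with a two-finger parallel gripper is mounted at the origin on the work surface. World frame = base frame: x ahead of the robot, y to its left, z up, the work surface at z = 0. Lengths are in mm, angles in degrees, forces in N, time in s.
With the tool pointing down it reaches from about 325 to 850 mm from the base axis. Payload 15.5 kg.
Tool frame: the origin (TCP) lies between the finger pads; the fingertips stand 17 mm ahead of it and the grasp point (between the pads) lies 2 mm behind it (finger_overhang is the distance from the TCP to the fingertips, in mm); z points along the fingers, y is the line along which they close (so a half turn about z gives the same grasp; the last joint's range is limited). The gripper opens to 91 mm and grips with 3 to 60 N. Pads are 32 mm wide; open, the fingers measure 118 mm over their backs; the gripper's body (76 mm by 178 mm) begins 60 mm behind the grasp point.
Start: joints at [71.591, 28.281, 77.091, -0, 74.628, -5.472], TCP at [139.924, 609.137, 230.915] pointing down, gripper open.
Joint ranges: [-166.48, 166.48], [-47.26, 123.95], [12.59, 153.08], [-70.14, 250.14], [6.76, 159.57], [-176.63, 176.63]. Speed limits (degrees/s): [108.29, 108.29, 147.25, 172.46, 172.46, 172.46].

### API

Orientations are given as a 3x3 rotation matrix whose columns are the frame's x, y, z axes.
In Python, from rig import * gives the robot as it stands. The module is installed in compiled form; this text tells all that it offers.
- The arm moves only by the shell command python3 -m jog 'ROWS' [FORCE]. ROWS is JSON, a list of rows, each a list of 3 entries, a list of its own where there are three numbers: the shift along the tool's x, y, z in m, then the turn, a rotation vector about the tool's x, y, z in rad, then the finger opening in m, from 0 to 0.0912. A call has 1 to 8 rows; each row shifts and turns the commanded pose from where the row before left it, along the tool's axes as they then stand; what a row does not reach is not made up. A row lasts 1/10 s, in which the tool goes at most 50 mm and 8.59 degrees, less where a joint would pass 70% of its speed; a pose out of reach is approached as far as the arm can. A call with a gripper value outside its range is refused whole. The fingers move at their own pace and stop on an object; FORCE is the grip in N (left out, the last holds). Time passes only in rows, so rows that do not move let the fingers close. It gives the time, the measured TCP pose, the force, the opening and the grip force at its end, in the units of the state.
- get_obs(): the state, without advancing time (a new reading comes with each control period).
- snapshot(name): name is "scene" or "top" or "wrist"; returns a dict with "img" (384x512x3 uint8, red, green, blue), "K" (3x3 intrinsics, pixels), "extrinsics" (4x4, takes a point from camera to world coordinates). Camera axes: x right, y down, z forward; pixel columns grow to the right and rows downward; lengths in mm; the calibration is good to about 2 mm. A picture is of the moment at which its call begins. There is no depth.
- close_job(): hands the job in; it is judged then, once.
The state is a dict: "clock": time; "joint_pos": joint angles; "joint_velocities": joint speeds; "joint_efforts": joint torques, N m; "ee_pos": TCP position; "orientation": TCP orientation; "ft_force": force on the tool from outside, world axes, zero at the start; "torque": the same for the moment, N m; "gripper_width": finger opening in mm; "grip_force": force on a finger pad.
Only numpy, scipy, OpenCV 4.12 (cv2) and the standard library are available. Lean on these libraries where they do the work, as an engineer would, in place of code of your own. Each camera call takes 0.05 s, during which the arm holds its last target. There are 200 camera calls.

### The job

Put the watch bench's lever press back in service: push the brass-headed pivot pin fully home through the blue fork, then take the orange-gripped spring clip from its stand and press it straight down over the pin's exposed neck until it snaps over and is seated, and let go of it. Go by feel and push gently - never much harder than the clip needs to snap over - and leave the oil jar, the watch and the screwdriver where they are.

Things in the scene. Friction and masses are not known exactly. Their poses are not given: they have to be found in the camera images.
- press: Hand-lever press fixed to the bench; origin on the bench under its column. Base 170 (x -60 to 110) x 90 x 14 mm. The blue fork (x +-17, y +-22 mm, top 14 mm over the pin axis) carries the pivot pin along y, above the origin. The column is clamped at an unmeasured height: pin axis anywhere 58 to 104 mm above the bench. The lever leaves along +x, rising to a ball 148 mm out, 32 mm over the pin axis.
- pin (a joint): How far (m) the steel pivot pin stands out of the fork toward press +y: 0 fully home (hard stop), 0.018 to 0.030 at the start; 3 N friction, stays put. At 0: brass head, 22 mm dia, at y 22 to 32 mm; beyond the fork face at y -22 the neck, 10 mm dia, y -22 to -38 (the clip belongs here, centre y -30), then the nose, 14 mm dia, to y -46. All of it shifts +y by this value.
- clip_grip (a point): Centre of the clip's orange grip, 24 (x) x 14 (y) x 44 mm (z, up). Two sprung legs of 4 mm wire hang below it in the x-z plane; same either way round; 32 g. Below the grip's centre: underside 22 mm, stop tongue's end 45.8, pocket 52, inward bulges (1.6 mm gap) 57.5, flared leg tips 70 (mouth 14 mm wide). Starts upright in the stand, grip resting on its top.
- clip_pocket (a point): Centre of the pocket between the clip's legs, on the pin axis when seated. The clip goes on from above, its y along the pin, a leg on either side of the neck. Pressing it on takes 6 to 12 N at the bulges; past them it snaps and pulls itself home, then the tongue meets the neck: a hard stop. Over 30 N of contact with the press, the legs' pinch included (a push of about 20 N), is too hard.
- leg_a (a joint): Spread of one clip leg about its hinge, 24 mm below the grip's centre, in rad: 0 free, about 0.03 when the neck is in the pocket, about 0.11 while the bulge passes over the neck; spring 2.2 N m/rad.
- leg_b (a joint): The same for the other leg.
- stand: Fixed grey block on a black foot that holds the clip; origin on the bench under its centre. Block 64 (x) x 44 (y) x 66 mm high with an upright slot 28 (x) x 7 mm (y) in which the clip's legs hang; the clip's x axis lies along the slot. Foot 84 x 60 x 6 mm.
- oil_jar_mid (a point): Middle of a small amber jar with red cap, 40 mm diameter, 50 mm high, on the bench. Leave it alone.
- watch_mid (a point): Middle of a brass watch case on a red cushion, 68 mm diameter, 23 mm high. Leave it alone.
- screwdriver_grip (a point): Grip of a blue-handled screwdriver, 150 mm long, lying on the bench along its own x. Leave it alone.
Things that resemble listed ones, but are neither listed nor needed, are in the scene too. What is meant by the part that bears clip_grip is not green, pink or white, and is the larger of those in its own colour.

How it is judged (in metres and radians):
On the way:
1. the pivot pin is pushed fully home (within 2 mm) (value of joint pin below 0.002 m), for 0.2 s.
At the end, for the whole second after the job is handed in: Pin home within 2 mm; clip let go and at rest on the exposed neck, legs gripping it past their bulges (spread 0.015 to 0.075 rad, over 1 N): pocket within 4 mm of the pin axis sideways, within 8 mm of the neck's centre along it, 54 to 108 mm above the bench (value of joint pin below 0.002 m and value of joint leg_a between 0.015 and 0.075 rad and value of joint leg_b between 0.015 and 0.075 rad and contact force between clip and press above 1 N and x of clip_pocket in the frame of press between -0.004 and 0.004 m and y of clip_pocket in the frame of press between -0.038 and -0.022 m and z of clip_pocket in the frame of press between 0.054 and 0.108 m and linear speed of clip below 0.03 m/s); the robot touches nothing.
It fails at once if the clip is forced against the press with more than 30 N (contact force between clip and press above 30 N).
It fails at once if the oil jar is moved more than 15 mm (distance of oil_jar_mid from where it was at the start of the episode above 0.015 m).
It fails at once if the watch is moved more than 15 mm (distance of watch_mid from where it was at the start of the episode above 0.015 m).
It fails at once if the screwdriver is moved more than 15 mm (distance of screwdriver_grip from where it was at the start of the episode above 0.015 m).
It also fails if it takes over 61 s, if anything falls off the work surface, if the arm or the gripper's body presses on something with over 40 N, if the wrist force passes 120 N, or if a joint passes its speed limit or range.

## Working session

There is one attempt and no reset: what is moved stays moved. The work goes in short steps, Python scripts to look and compute and a shell command to move; the robot and the scene stay as the last step left them, time stands still between calls to the robot, and variables do not carry over. Pictures are saved under pics/ and viewed, at most 10 in all, crops included, and the job is handed in when it is done.

```bash
mkdir -p pics; python3 - <<'E'
from rig import *
import cv2,numpy as np
for n in("scene","top"):
    s=snapshot(n);cv2.imwrite(f"pics/{n}0.png",cv2.resize(s["img"][:,:,::-1],(800,600)));print(n,s["K"].tolist(),np.round(s["extrinsics"],3).tolist())
    np.savez(f"pics/{n}0.npz",**s)
o=get_obs();print(o)
E
```

```text
scene [[396.68608309546653, 0.0, 259.6605005121176], [0.0, 396.68608309546653, 192.96277830271885], [0.0, 0.0, 1.0]] [[0.679, 0.448, -0.582, 1058.643], [0.734, -0.417, 0.536, -574.655], [-0.003, -0.791, -0.612, 617.158], [0.0, 0.0, 0.0, 1.0]]
top [[406.88129440581275, 0.0, 260.04978734382667], [0.0, 406.88129440581275, 187.61214075519112], [0.0, 0.0, 1.0]] [[0.01, -0.997, 0.07, 486.189], [-1.0, -0.01, -0.007, -101.227], [0.008, -0.07, -0.997, 1094.603], [0.0, 0.0, 0.0, 1.0]]
{'clock': 0.1, 'joint_pos': array([ 7.15900465e+01,  2.83108726e+01,  7.71229168e+01, -1.89469685e-03,
        7.46274598e+01, -5.47293979e+00]), 'joint_velocities': array([-0.02159864, -0.04745118, -0.14745484, -0.00448168, -0.0950517 ,
       -0.01646591]), 'joint_efforts': array([ 2.11381208e-03, -8.80243349e+01, -3.82538617e+01,  7.08284019e-02,
        4.83591529e-02,  4.42249970e-06]), 'ee_pos': array([139.84568373, 608.83279172, 230.40670338]), 'orientation': array([[-9.74618724e-01,  2.23871051e-01, -3.07351247e-04],
       [ 2.23871251e-01,  9.74618189e-01, -1.02435954e-03],
       [ 7.02256685e-05, -1.06716710e-03, -9.99999428e-01]]), 'ft_force': array([-0.40141637,  0.66128557,  0.67655665]), 'torque': array([ 3.96208867e-05,  2.20586032e-03, -5.73870051e-03]), 'grip_force': 0.0, 'gripper_width': 91.20910239288123}
```

View pics/scene0.png

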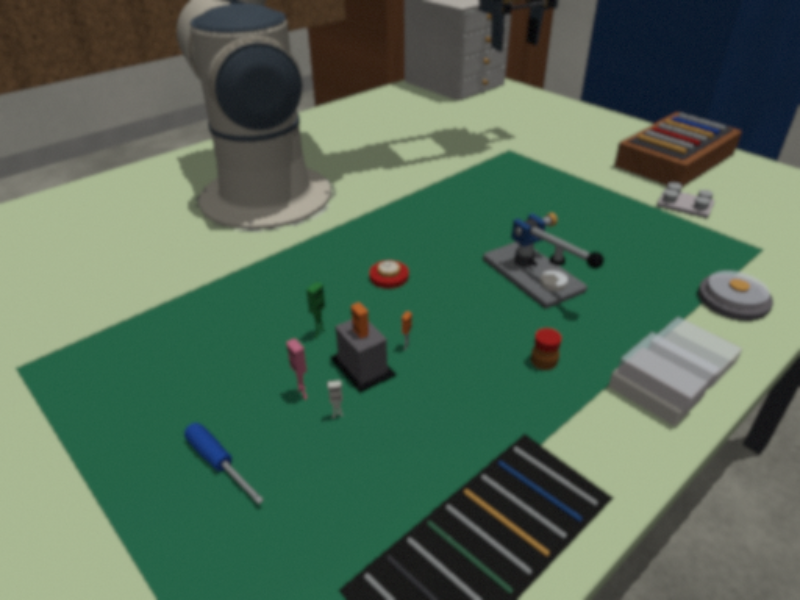

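View pics/top0.png

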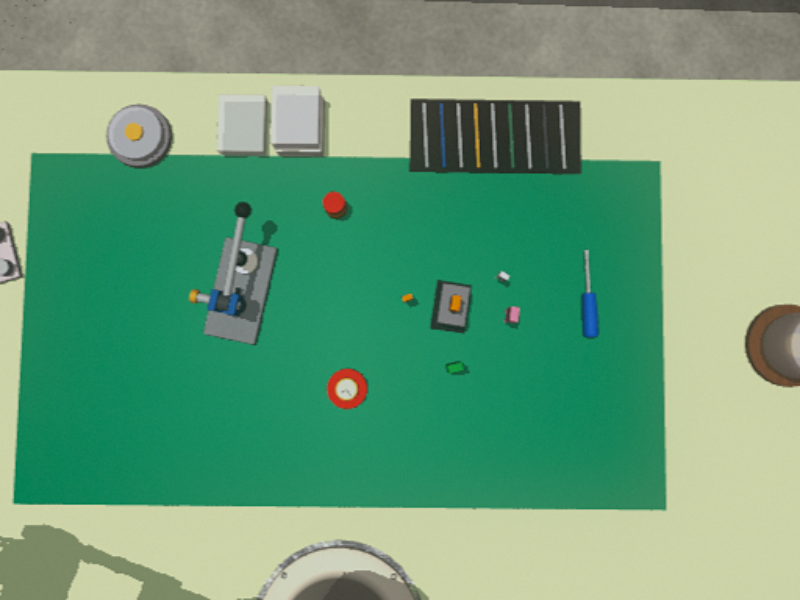

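The scene view shows the press at about (540,250), with its brass head pointing away at (552,218), and the clip in its stand at (360,320). In the top view the brass head is at (193,297), the lever ball at (243,210), the orange grip at (455,303), and the base corners are around (205,335)–(275,245).

```bash
cat > h.py <<'E'
import numpy as np,cv2
def ray(s,p):
    E=s["extrinsics"];d=E[:3,:3]@np.linalg.inv(s["K"])@[p[0],p[1],1.];return E[:3,3],d/np.linalg.norm(d)
def onz(s,p,z):
    o,d=ray(s,p);return o+d*(z-o[2])/d[2]
def tri(*sp):
    A=np.zeros((3,3));b=np.zeros(3)
    for s,p in sp:
        o,d=ray(s,p);M=np.eye(3)-np.outer(d,d);A+=M;b+=M@o
    x=np.linalg.solve(A,b);return x,[np.linalg.norm(np.cross(x-ray(s,p)[0],ray(s,p)[1])) for s,p in sp]
def blobs(img,lo,hi,roi=None,amin=6):
    h=cv2.cvtColor(img,cv2.COLOR_RGB2HSV);m=cv2.inRange(h,np.array(lo),np.array(hi))
    if roi: q=np.zeros_like(m);x0,y0,x1,y1=roi;q[y0:y1,x0:x1]=1;m=m*q
    n,l,st,c=cv2.connectedComponentsWithStats(m)
    return m,[(st[i,4],np.round(c[i],1).tolist(),st[i,:4].tolist()) for i in range(1,n) if st[i,4]>=amin]
E
python3 - <<'E'
from h import *
S=np.load("pics/scene0.npz");T=np.load("pics/top0.npz")
for n,s,rp in(("S",S,(300,125,395,240)),("T",T,(110,120,180,225))):
    for c,lo,hi,roi in(("orange",(5,150,120),(22,255,255),None),("brass",(12,80,100),(30,255,255),rp),("black",(0,0,0),(179,255,40),rp),("blue",(105,100,40),(125,255,255),rp)):
        print(n,c,blobs(s["img"],lo,hi,roi)[1])
# base outline in top
m,b=blobs(T["img"],(0,0,60),(179,60,130),(125,145,180,225),200)
print(b); 
cs,_=cv2.findContours(m,cv2.RETR_EXTERNAL,cv2.CHAIN_APPROX_NONE);c=max(cs,key=cv2.contourArea);r=cv2.minAreaRect(c);B=cv2.boxPoints(r)
print(r,[onz(T,p,14).round(0).tolist() for p in B])
m,b=blobs(T["img"],(0,0,0),(179,80,55),(270,175,310,215),50);print(b)
cs,_=cv2.findContours(m,cv2.RETR_EXTERNAL,cv2.CHAIN_APPROX_NONE);c=max(cs,key=cv2.contourArea);B=cv2.boxPoints(cv2.minAreaRect(c));print([onz(T,p,6).round(0).tolist() for p in B])
E
```

```text
S orange [(np.int32(8), [255.9, 171.4], [255, 169, 3, 6]), (np.int32(18), [472.5, 182.6], [469, 181, 8, 4]), (np.int32(47), [229.6, 197.5], [225, 194, 10, 8]), (np.int32(18), [259.9, 201.9], [258, 200, 5, 5]), (np.int32(27), [307.3, 321.5], [299, 315, 17, 13]), (np.int32(6), [317.8, 329.5], [316, 329, 4, 3]), (np.int32(55), [334.7, 342.3], [321, 331, 30, 23])]
S brass [(np.int32(19), [353.4, 138.4], [351, 136, 5, 6])]
S black [(np.int32(70), [334.8, 166.7], [329, 163, 13, 8]), (np.int32(69), [380.5, 166.1], [376, 162, 10, 9]), (np.int32(21), [356.0, 167.0], [352, 165, 9, 4]), (np.int32(8), [340.6, 230.5], [340, 228, 3, 6])]
S blue [(np.int32(32), [344.0, 141.2], [339, 138, 10, 8]), (np.int32(119), [335.6, 149.4], [329, 141, 16, 16])]
T orange [(np.int32(75), [304.5, 82.1], [303, 67, 4, 34]), (np.int32(90), [85.2, 83.9], [80, 79, 11, 11]), (np.int32(25), [123.4, 188.9], [122, 185, 5, 9]), (np.int32(22), [260.1, 190.0], [257, 188, 7, 5]), (np.int32(59), [291.2, 193.4], [288, 189, 7, 10]), (np.int32(29), [219.2, 251.3], [214, 242, 15, 15]), (np.int32(7), [226.4, 243.9], [224, 242, 5, 5])]
T brass [(np.int32(39), [123.5, 188.9], [121, 185, 6, 9])]
T black []
T blue [(np.int32(40), [135.8, 191.3], [133, 185, 7, 14]), (np.int32(50), [148.1, 194.6], [143, 188, 9, 13])]
[(np.int32(643), [159.0, 183.3], [139, 152, 38, 68])]
((155.56460571289062, 185.05337524414062), (29.606502532958984, 63.26047897338867), 12.994616508483887) [[493.0, 224.0, 14.0], [658.0, 191.0, 14.0], [641.0, 114.0, 14.0], [476.0, 147.0, 14.0]]
[]
[[584.0, -162.0, 6.0], [584.0, -165.0, 6.0], [579.0, -165.0, 6.0], [579.0, -162.0, 6.0]]
```

```bash
python3 - <<'E'
from h import *
S=np.load("pics/scene0.npz");T=np.load("pics/top0.npz")
print("ball",tri((S,(380.5,166.1)),(T,(155.5,134.4))))
print("head",tri((S,(353.4,138.9)),(T,(123.6,189.3))))
print("grip z110 top",onz(T,(291.5,193.4),110), onz(T,(291.5,193.4),100))
h=cv2.cvtColor(T["img"],cv2.COLOR_RGB2HSV)
m=(h[...,0]<25)&(h[...,1]>120)&(h[...,2]>90);q=np.zeros(m.shape,np.uint8);q[180:205,280:300]=m[180:205,280:300]
print(cv2.minAreaRect(cv2.findNonZero(q)))
a=T["img"][165:220,265:310].astype(int);g=(a[...,1]-a[...,0]<20).astype(np.uint8) # not green mat
p=cv2.findNonZero(g);r=cv2.minAreaRect(p);B=cv2.boxPoints(r)+[265,165];print(r,[onz(T,x,6).round().tolist() for x in B])
for n,pz in(("jar",((334,204),50)),("watch",((347,389),23)),("sd",((590,315),10)),("sorange",((407,298),40))): print(n,onz(T,np.array(pz[0])/1.5625,pz[1]).round())
E
```

```text
ball (array([685.13404352, 150.7650039 , 102.47526986]), [np.float64(0.3426549692284095), np.float64(0.3426549692284971)])
head (array([550.51743992, 230.4591704 ,  86.51406432]), [np.float64(1.1918401050221823), np.float64(1.1918401050221286)])
grip z110 top [ 542.34884744 -184.52094351  110.        ] [ 542.91922987 -185.36690836  100.        ]
((291.0, 194.0), (10.0, 6.0), 90.0)
((23.216217041015625, 31.20270347595215), (21.207469940185547, 29.920616149902344), 9.462321281433105) [[506.0, -150.0, 6.0], [585.0, -163.0, 6.0], [576.0, -219.0, 6.0], [497.0, -206.0, 6.0]]
jar [707.  13.  50.]
watch [400. -11.  23.]
sd [ 528. -423.   10.]
sorange [ 552. -110.   40.]
```

```bash
R='[[-0.0304,-0.0192,-0.001],[0,0,0],0.0]'; python3 -m jog '[[[-0.030,-0.019,-0.001],[0,0,0],0.0],[[-0.030,-0.019,-0.001],[0,0,0],0.0],[[-0.030,-0.019,-0.001],[0,0,0],0.0],[[-0.030,-0.019,-0.001],[0,0,0],0.0],[[-0.030,-0.019,-0.001],[0,0,0],0.0],[[-0.030,-0.019,-0.001],[0,0,0],0.0],[[-0.030,-0.019,-0.001],[0,0,0],0.0],[[-0.030,-0.019,-0.001],[0,0,0],0.0]]' && python3 -m jog '[[[-0.030,-0.019,-0.001],[0,0,0],0.0],[[-0.030,-0.019,-0.001],[0,0,0],0.0],[[-0.030,-0.019,-0.001],[0,0,0],0.0],[[-0.030,-0.019,-0.001],[0,0,0],0.0],[[-0.030,-0.019,-0.001],[0,0,0],0.0],[[-0.030,-0.019,-0.001],[0,0,0],0.0],[[-0.030,-0.019,-0.001],[0,0,0],0.0],[[0,0,0],[0,0,0],0.0]]'
python3 - <<'E'
from rig import *
import cv2,numpy as np
s=snapshot("wrist");cv2.imwrite("pics/w1.png",cv2.resize(s["img"][:,:,::-1],(800,600)));np.savez("pics/w1.npz",**s);print(s["extrinsics"].round(3))
E
```

```text
clock: 0.9
ee_pos: [340.5, 406.0, 238.8]
orientation: [[-0.975, 0.224, -0.0], [0.224, 0.975, -0.0], [0.0, -0.0, -1.0]]
ft_force: [-0.2, -0.2, -0.2]
gripper_width: 30.0
grip_force: 0.0
clock: 1.7
ee_pos: [517.3, 227.9, 245.7]
orientation: [[-0.974, 0.227, 0.001], [0.227, 0.974, -0.001], [-0.001, -0.0, -1.0]]
ft_force: [0.5, 0.3, -0.0]
gripper_width: 0.8
grip_force: 0.0
[[ 2.28000e-01  9.42000e-01  2.48000e-01  4.46618e+02]
 [ 9.74000e-01 -2.20000e-01 -5.80000e-02  2.43407e+02]
 [-0.00000e+00  2.55000e-01 -9.67000e-01  3.99822e+02]
 [ 0.00000e+00  0.00000e+00  0.00000e+00  1.00000e+00]]
```

View pics/w1.png

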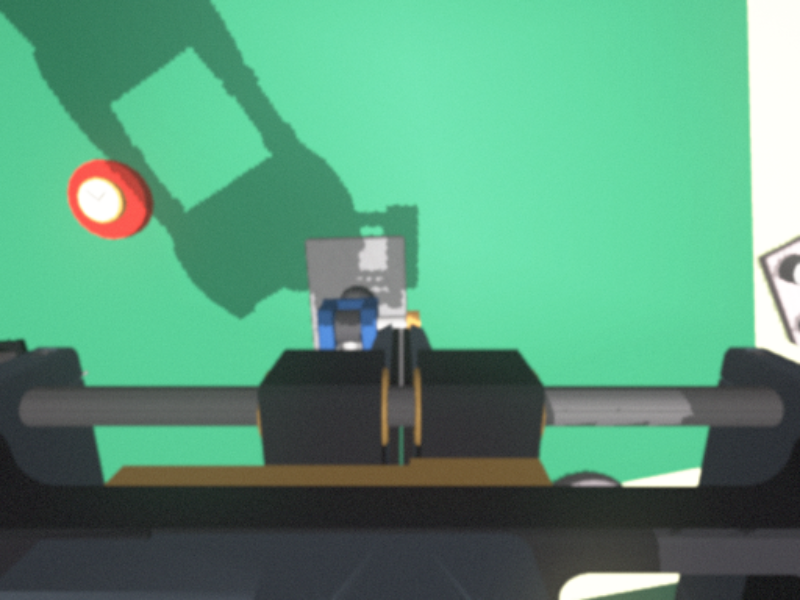

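The wrist view looks back over the fingers: fork at (350,320), brass head partly hidden at (413,318). I'll back off about 100 mm for a clear close look.

```bash
python3 -m jog '[[[-0.030,-0.014,0],[0,0,0],0.0],[[-0.030,-0.014,0],[0,0,0],0.0],[[-0.030,0,0],[0,0,0],0.0],[[0,0,0],[0,0,0],0.0],[[0,0,0],[0,0,0],0.0]]'
python3 - <<'E'
from rig import *
import cv2,numpy as np
s=snapshot("wrist");cv2.imwrite("pics/w2.png",cv2.resize(s["img"][:,:,::-1],(800,600)));np.savez("pics/w2.npz",**s)
E
```

```text
clock: 2.25
ee_pos: [595.6, 183.6, 245.4]
orientation: [[-0.975, 0.224, -0.001], [0.224, 0.975, -0.0], [0.001, -0.0, -1.0]]
ft_force: [-0.8, 0.0, -0.7]
gripper_width: 0.4
grip_force: 0.0
```

View pics/w2.png

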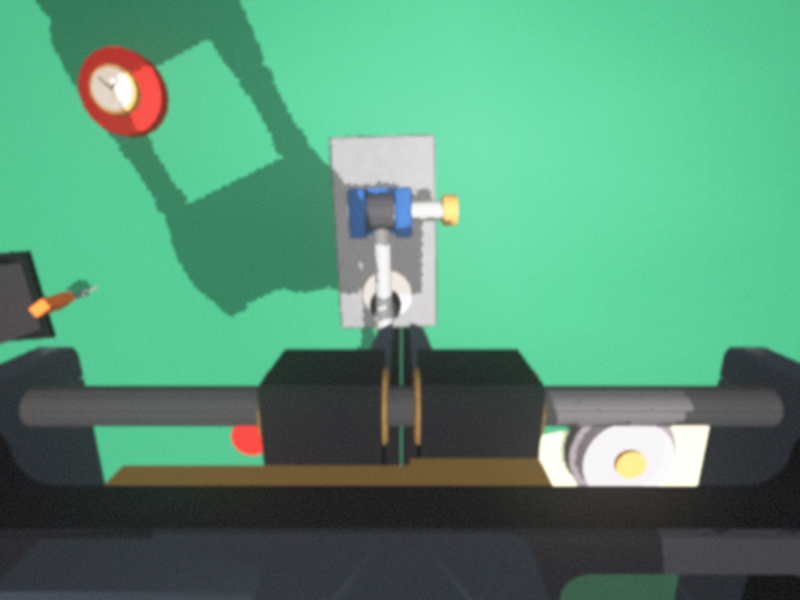

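The base shows from (331,137) to (437,326), the fork's blue cheeks from (349,188) to (412,236), and the head at (450,211). The pin stands out to the right.

```bash
python3 - <<'E'
from h import *
S=np.load("pics/scene0.npz");T=np.load("pics/top0.npz");W=np.load("pics/w2.npz");W1=np.load("pics/w1.npz")
k=1/1.5625
B=[onz(W,np.array(p)*k,14)[:2] for p in((331,137),(434,135),(437,326),(341,328))]
print("base",np.round(B,1).tolist(),np.mean(B,0))
print(np.degrees([np.arctan2(*(B[3]-B[0])[::-1]),np.arctan2(*(B[2]-B[1])[::-1]),np.arctan2(*(B[1]-B[0])[::-1])-np.pi/2]))
m,b=blobs(W["img"],(12,80,100),(30,255,255),(270,115,310,150));print(b)
mb,bb=blobs(W["img"],(105,100,40),(125,255,255),(200,100,300,170));print(bb)
p=b[0][1]
print(tri((W,p),(T,(123.6,189.3))),tri((W,p),(S,(353.4,138.9))),tri((W,p),(T,(123.6,189.3)),(S,(353.4,138.9))))
# axis y-extents for candidate pin height
q=cv2.findNonZero(mb);x0,y0=q[:,0].min(0);x1,y1=q[:,0].max(0)+1;print(x0,y0,x1,y1)
for z in(58,65,70,75,80,85,95):
    a=onz(W,(x0,(y0+y1)/2),z+14);c=onz(W,(x1,(y0+y1)/2),z+14);print(z,np.linalg.norm(a-c).round(1),((a+c)/2).round(1))
mb1,bb1=blobs(W1["img"],(105,100,40),(125,255,255),(195,180,250,228));print(bb1)
E
```

```text
base [[470.7, 151.3], [488.6, 236.0], [653.9, 204.2], [635.6, 115.9]] [562.2037964  176.86377765]
[-12.11713595 -10.89348853 -11.93212278]
[(np.int32(170), [287.8, 133.8], [283, 125, 10, 19])]
[(np.int32(704), [242.7, 134.4], [223, 120, 41, 32])]
(array([548.0603446 , 229.88067764,  85.4789934 ]), [np.float64(1.624244231176057), np.float64(1.6242442311758125)]) (array([548.44118576, 231.29528961,  85.5364598 ]), [np.float64(2.472943664315286), np.float64(2.4729436643151947)]) (array([548.98761962, 230.59466195,  85.82256247]), [np.float64(2.685245389114777), np.float64(0.9975344881851362), np.float64(2.415002476821728)])
223 120 264 152
58 47.7 [538.2 180.4  72. ]
65 46.7 [537.9 180.8  79. ]
70 46.0 [537.7 181.1  84. ]
75 45.3 [537.5 181.4  89. ]
80 44.5 [537.3 181.7  94. ]
85 43.8 [537.2 181.9  99. ]
95 42.3 [536.8 182.5 109. ]
[(np.int32(735), [222.6, 205.7], [204, 191, 38, 34])]
```

```bash
python3 - <<'E'
from h import *
W=np.load("pics/w2.npz");W1=np.load("pics/w1.npz");S=np.load("pics/scene0.npz");T=np.load("pics/top0.npz")
for s,(x0,y0,x1,y1) in((W,(215,112,275,160)),(W1,(195,182,250,228))):
    m,_=blobs(s["img"],(105,100,40),(125,255,255),(x0,y0,x1,y1))
    for r in range(y0,y1): 
        c=np.where(m[r])[0]
        if len(c): print(r,c.min(),c.max(),len(c),end=" | ")
    print()
print(tri((W,(223,120)),(W1,(204,191))))
# scene fork top blob
m,_=blobs(S["img"],(105,100,40),(125,255,255),(320,130,365,165))
for r in range(134,162):
    c=np.where(m[r])[0]
    if len(c): print(r,c.min(),c.max(),len(c),end=" | ")
cv2.imwrite("pics/crop.png",cv2.resize(S["img"][110:210,300:400,::-1],(600,600),interpolation=cv2.INTER_CUBIC))
E
```

```text
120 239 260 10 | 121 225 261 37 | 122 223 262 40 | 123 223 262 40 | 124 223 262 24 | 125 223 262 22 | 126 223 262 22 | 127 223 262 22 | 128 223 262 22 | 129 223 262 21 | 130 223 262 21 | 131 224 262 20 | 132 224 262 20 | 133 224 262 20 | 134 224 262 20 | 135 224 262 20 | 136 224 262 20 | 137 224 262 20 | 138 224 262 19 | 139 224 262 20 | 140 224 262 20 | 141 224 263 21 | 142 224 263 22 | 143 224 263 22 | 144 224 262 22 | 145 224 262 22 | 146 224 262 22 | 147 224 262 24 | 148 225 262 25 | 149 225 262 19 | 150 225 261 17 | 151 225 232 8 | 
191 219 240 19 | 192 209 240 31 | 193 207 240 33 | 194 207 240 31 | 195 207 240 32 | 196 207 240 31 | 197 205 240 34 | 198 204 240 23 | 199 204 240 21 | 200 204 240 21 | 201 204 240 21 | 202 204 240 21 | 203 204 240 20 | 204 204 240 20 | 205 204 240 20 | 206 204 239 19 | 207 204 239 19 | 208 204 240 20 | 209 204 240 20 | 210 204 240 20 | 211 204 240 20 | 212 204 241 21 | 213 204 241 21 | 214 204 241 21 | 215 205 241 20 | 216 205 240 20 | 217 205 240 20 | 218 205 239 18 | 219 205 239 18 | 220 205 238 17 | 221 205 238 17 | 222 205 238 17 | 223 205 237 15 | 224 205 236 14 | 
(array([514.99436046, 160.56520346,  65.53041198]), [np.float64(0.5096846881972318), np.float64(0.509684688197147)])
138 340 341 2 | 139 339 343 5 | 140 341 345 5 | 141 331 347 7 | 142 330 347 10 | 143 330 348 13 | 144 330 347 12 | 145 333 346 8 | 146 334 338 5 | 147 334 338 5 | 148 334 338 5 | 149 329 339 7 | 150 329 340 8 | 151 330 342 13 | 152 330 344 15 | 153 331 342 11 | 154 332 340 9 | 155 333 339 7 | 156 334 337 4 |
```

View pics/crop.png

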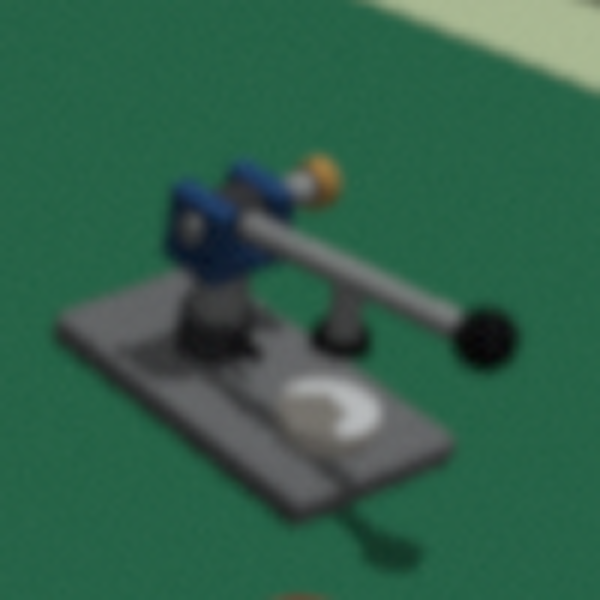

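```bash
python3 - <<'E'
from h import *
W=np.load("pics/w2.npz");W1=np.load("pics/w1.npz");S=np.load("pics/scene0.npz");T=np.load("pics/top0.npz")
print(tri((W,(223,121.5)),(W1,(204,197.5))), tri((W,(223,121)),(S,(300+183/6,110+183/6))))
print(tri((W,(287.8,134)),(S,(353.7,140.3))),tri((T,(123.6,189.3)),(S,(353.7,140.3))))
u=np.array([.979,-.202,0]);v=np.array([.202,.979,0])
print("ball",tri((S,(300+485/6,110+337/6)),(T,(155.4,134.4)))[0])
E
```

```text
(array([517.57980309, 163.39610913,  88.25448564]), [np.float64(0.24459067763136394), np.float64(0.2445906776314257)]) (array([520.49708141, 166.3468894 ,  95.44274618]), [np.float64(4.005633421034845), np.float64(4.0056334210347995)])
(array([549.24117366, 231.8791819 ,  81.38268325]), [np.float64(2.8432878267763884), np.float64(2.843287826776402)]) (array([550.91938521, 232.11955153,  81.7475347 ]), [np.float64(1.327278561232289), np.float64(1.3272785612324343)])
ball [685.42531402 151.28512733 102.13647432]
```

```bash
python3 -m jog '[[[0.019,0.0235,0],[0,0,-0.0227],0.0],[[0.019,0.0235,0],[0,0,0],0.0],[[0.019,0.0235,0],[0,0,0],0.0],[[0,0,0.035],[0,0,0],0.0],[[0,0,0.035],[0,0,0],0.0],[[0,0,0.035],[0,0,0],0.0],[[0,0,0.035],[0,0,0],0.0],[[0,0,0.0],[0,0,0],0.0]]' ; python3 -m jog '[[[0,0,0.019],[0,0,0],0.0],[[0,0,0],[0,0,0],0.0],[[0,0,0],[0,0,0],0.0]]'
python3 - <<'E'
from rig import *
import cv2,numpy as np
s=snapshot("wrist");np.savez("pics/w3.npz",**s);cv2.imwrite("pics/w3.png",cv2.resize(s["img"][:,:,::-1],(800,600)))
o=get_obs();p=o["ee_pos"][:2]-[537.5,181.8];print(p@[.979,-.202],p@[.202,.979])
E
```

```text
clock: 3.1
ee_pos: [551.5, 263.8, 102.3]
orientation: [[-0.98, 0.201, -0.007], [0.201, 0.98, -0.002], [0.006, -0.004, -1.0]]
ft_force: [0.2, -0.5, 0.9]
gripper_width: 0.4
grip_force: 0.0
clock: 3.4
ee_pos: [555.2, 264.5, 88.5]
orientation: [[-0.98, 0.201, 0.001], [0.201, 0.98, 0.0], [-0.001, 0.0, -1.0]]
ft_force: [0.4, 0.2, 0.1]
gripper_width: 0.6
grip_force: 0.0
0.9309514743010564 84.60046064666113
```

View pics/w3.png

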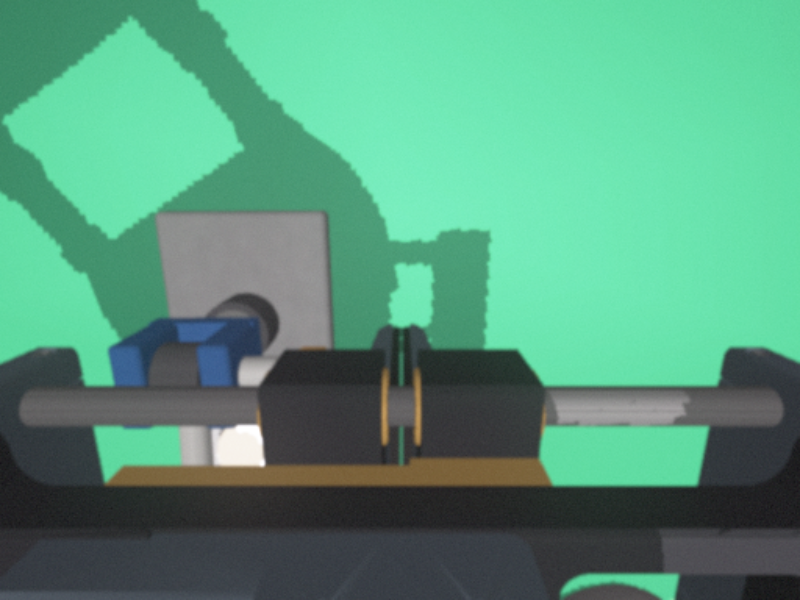

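The fork is at the left, with its top edge from (111,350) to (228,347). The head is behind the left finger at about (310,350), in line with it. Fork height again from this view, then I'll push.

```bash
python3 - <<'E'
from h import *
W=np.load("pics/w2.npz");W3=np.load("pics/w3.npz")
k=1/1.5625
L3=np.array((111,350))*k;R3=np.array((229,347))*k
print(tri((W,(223,121.5)),(W3,L3)),tri((W,(263,121)),(W3,R3)))
for z in(80,85,90,95,100): print(z,np.linalg.norm(onz(W3,L3,z)-onz(W3,R3,z)))
E
python3 -m jog '[[[0,-0.006,0.0],[0,0,0],0.0],[[0,-0.006,0],[0,0,0],0.0],[[0,-0.004,0],[0,0,0],0.0],[[0,-0.004,0],[0,0,0],0.0],[[0,0,0],[0,0,0],0.0]]'
```

```text
(array([517.98455427, 164.26376827,  96.60983669]), [np.float64(0.339482293000033), np.float64(0.3394822930000479)]) (array([526.52531663, 205.61492943,  94.73724212]), [np.float64(0.22371806669977784), np.float64(0.22371806669979252)])
80 47.54209060616728
85 46.08058363932442
90 44.61907667248157
95 43.15756970563867
100 41.69606273879582
clock: 3.95
ee_pos: [551.1, 244.0, 87.1]
orientation: [[-0.979, 0.202, 0.0], [0.202, 0.979, 0.0], [-0.0, 0.0, -1.0]]
ft_force: [0.1, -1.0, 0.1]
gripper_width: 0.4
grip_force: 0.0
```

```bash
for i in 1; do python3 -m jog '[[[0,-0.003,0.0],[0,0,0],0.0],[[0,-0.003,0],[0,0,0],0.0],[[0,-0.003,0],[0,0,0],0.0]]';python3 -m jog '[[[0,-0.003,0.0],[0,0,0],0.0],[[0,-0.002,0],[0,0,0],0.0]]'; python3 -m jog '[[[0,-0.001,0.0],[0,0,0],0.0],[[0,-0.001,0],[0,0,0],0.0]]'; done
python3 -c "
from rig import *
o=get_obs();p=o['ee_pos'][:2]-[538.3,181.6];print(p@[.979,-.202],p@[.202,.979])"
```

```text
clock: 4.25
ee_pos: [549.4, 235.6, 87.0]
orientation: [[-0.979, 0.202, 0.0], [0.202, 0.979, 0.0], [-0.0, 0.0, -1.0]]
ft_force: [1.7, 2.9, 1.2]
gripper_width: 0.4
grip_force: 1.7
clock: 4.45
ee_pos: [548.4, 230.5, 87.0]
orientation: [[-0.979, 0.202, 0.0], [0.202, 0.979, 0.0], [-0.0, 0.0, -1.0]]
ft_force: [0.5, 3.4, 1.4]
gripper_width: 0.4
grip_force: 1.6
clock: 4.65
ee_pos: [548.0, 228.7, 87.0]
orientation: [[-0.979, 0.202, 0.0], [0.202, 0.979, 0.0], [-0.0, 0.0, -1.0]]
ft_force: [0.9, 2.3, 1.7]
gripper_width: 0.5
grip_force: 1.6
-0.054993014077717416 48.057770745499965
```

Sliding at 3 N. I'll continue in small steps to the stop.

```bash
python3 -m jog '[[[0,-0.001,0.0],[0,0,0],0.0],[[0,-0.001,0],[0,0,0],0.0]]'; python3 -m jog '[[[0,-0.0007,0.0],[0,0,0],0.0],[[0,0,0],[0,0,0],0.0]]';python3 -m jog '[[[0,-0.0007,0.0],[0,0,0],0.0],[[0,0,0],[0,0,0],0.0]]';python3 -m jog '[[[0,-0.0007,0.0],[0,0,0],0.0],[[0,0,0],[0,0,0],0.0]]'
```

```text
clock: 4.85
ee_pos: [547.5, 226.8, 86.9]
orientation: [[-0.979, 0.202, 0.0], [0.202, 0.979, 0.0], [-0.0, 0.0, -1.0]]
ft_force: [2.2, 2.8, 0.9]
gripper_width: 0.7
grip_force: 1.6
clock: 5.05
ee_pos: [547.3, 226.0, 86.9]
orientation: [[-0.979, 0.202, -0.0], [0.202, 0.979, -0.0], [0.0, -0.0, -1.0]]
ft_force: [0.9, 1.8, 1.2]
gripper_width: 0.6
grip_force: 1.2
clock: 5.25
ee_pos: [547.2, 225.4, 86.9]
orientation: [[-0.979, 0.202, -0.0], [0.202, 0.979, -0.0], [0.0, -0.0, -1.0]]
ft_force: [1.4, 2.8, 0.8]
gripper_width: 0.5
grip_force: 1.3
clock: 5.45
ee_pos: [547.0, 224.7, 86.9]
orientation: [[-0.979, 0.202, -0.0], [0.202, 0.979, -0.0], [-0.0, -0.0, -1.0]]
ft_force: [1.7, 1.6, 0.4]
gripper_width: 0.4
grip_force: 1.3
```

```bash
for i in 1 2 3 4; do python3 -m jog '[[[0,-0.001,0.0],[0,0,0],0.0],[[0,0,0],[0,0,0],0.0]]' | grep -E "ee_pos|ft"; done
```

```text
ee_pos: [546.9, 224.0, 87.0]
ft_force: [2.0, 5.7, 0.4]
ee_pos: [546.9, 223.8, 87.0]
ft_force: [1.8, 12.2, -0.7]
ee_pos: [546.9, 223.6, 87.1]
ft_force: [2.3, 19.4, -3.0]
ee_pos: [546.9, 223.3, 87.1]
ft_force: [3.1, 26.0, -4.1]
```

Pin's home: it hit a hard stop at y≈224. Backing off, rising, turning and going over to the clip stand.

```bash
python3 -m jog '[[[0,0.006,0],[0,0,0],0.0],[[0,0.01,0],[0,0,0],0.0],[[0,0,-0.035],[0,0,0],0.0],[[0,0,-0.035],[0,0,0],0.0],[[0,0,-0.035],[0,0,0],0.0],[[0,0,-0.035],[0,0,0],0.0],[[0,0,-0.035],[0,0,0],0.0],[[0,0,0],[0,0,0],0.0]]' | grep -E "ee_pos|ft"
python3 -m jog '[[[0,0,0],[0,0,0.1393],0.0],[[0,0,0],[0,0,0.1393],0.0],[[0,0,0],[0,0,0.1393],0.0],[[0,0,0],[0,0,0.1393],0.0],[[0,0,0],[0,0,0.1393],0.0],[[0,0,0],[0,0,0.1393],0.0],[[0,0,0],[0,0,0.1393],0.0],[[0,0,0],[0,0,0.1393],0.0]]'|grep -A1 ee_pos
python3 -m jog '[[[0,0,0],[0,0,0.1393],0.0],[[0,0,0],[0,0,0.1393],0.0],[[0,0,0],[0,0,0.1393],0.0],[[0,0,0],[0,0,0],0.0],[[-0.0375,0.0047,0],[0,0,0],0.0],[[-0.0375,0.0047,0],[0,0,0],0.0],[[-0.0375,0.0047,0],[0,0,0],0.0],[[-0.0375,0.0047,0],[0,0,0],0.0]]'|grep -A1 ee_pos
python3 -m jog '[[[-0.0375,0.0047,0],[0,0,0],0.07],[[-0.0375,0.0047,0],[0,0,0],0.07],[[-0.0375,0.0047,0],[0,0,0],0.07],[[-0.0375,0.0047,0],[0,0,0],0.07],[[-0.0375,0.0047,0],[0,0,0],0.07],[[-0.0375,0.0047,0],[0,0,0],0.07],[[-0.0375,0.0047,0],[0,0,0],0.07],[[-0.0375,0.0047,0],[0,0,0],0.07]]'|grep -A1 ee_pos
python3 -m jog '[[[-0.0375,0.0047,0],[0,0,0],0.07],[[0,0,0],[0,0,0],0.07],[[0,0,0],[0,0,0],0.07],[[0,0,0],[0,0,0],0.07]]'
python3 - <<'E'
from rig import *
import cv2,numpy as np
s=snapshot("wrist");np.savez("pics/w4.npz",**s);cv2.imwrite("pics/w4.png",cv2.resize(s["img"][:,:,::-1],(800,600)))
E
```

```text
ee_pos: [551.2, 237.2, 266.6]
ft_force: [1.3, -0.1, -0.6]
ee_pos: [549.1, 236.5, 261.2]
orientation: [[-0.245, 0.97, -0.001], [0.97, 0.245, -0.001], [-0.0, -0.001, -1.0]]
ee_pos: [543.0, 84.2, 261.6]
orientation: [[0.158, 0.987, -0.001], [0.987, -0.158, -0.0], [-0.0, -0.001, -1.0]]
ee_pos: [530.9, -218.1, 261.6]
orientation: [[0.159, 0.987, -0.001], [0.987, -0.159, 0.0], [0.0, -0.001, -1.0]]
clock: 9.85
ee_pos: [529.8, -253.5, 261.7]
orientation: [[0.161, 0.987, -0.001], [0.987, -0.161, 0.001], [0.0, -0.001, -1.0]]
ft_force: [-0.6, -1.0, -0.3]
gripper_width: 69.8
grip_force: 0.0
```

View pics/w4.png

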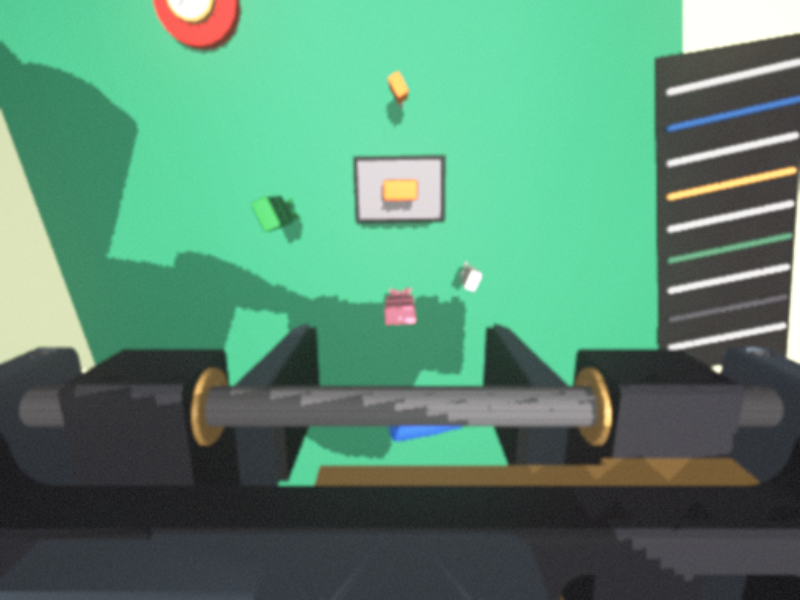

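The orange grip's top is at (400,190), centred on the stand (355–445, 157–221) and well lined up with the tool. The decoys are clear of the fingers.

```bash
python3 - <<'E'
from h import *
from rig import get_obs
W=np.load("pics/w4.npz")
m,b=blobs(W["img"],(8,100,150),(25,255,255),(235,105,275,140));print(b)
c=cv2.findNonZero(m);r=cv2.minAreaRect(c);print(r)
B=cv2.boxPoints(r);print([onz(W,p+.5*0,110)[:2].round(1).tolist() for p in B])
p=onz(W,r[0],110)
h=cv2.cvtColor(W["img"],cv2.COLOR_RGB2HSV);q=np.zeros(h.shape[:2],np.uint8);q[95:148,220:292]=(h[95:148,220:292,1]<70)|(h[95:148,220:292,2]<60)
r2=cv2.minAreaRect(cv2.findNonZero(q));f=onz(W,r2[0],3);print(r2,"foot",f)
F=[onz(W,x,6)[:2] for x in cv2.boxPoints(r2)];print(np.round(F,1).tolist())
o=get_obs();d=o["orientation"].T@(np.r_[p[:2],94]-o["ee_pos"]);print(p,o["ee_pos"],"tool delta",d)
E
```

```text
[(np.int32(296), [255.5, 121.4], [245, 115, 22, 14])]
((255.5, 121.5), (13.0, 21.0), 90.0)
[[529.1, -176.0], [551.2, -179.6], [549.2, -193.0], [526.8, -189.3]]
((255.0, 120.5), (55.99999237060547, 40.99999237060547), -0.0) foot [ 538.06821851 -183.19011249    3.        ]
[[492.9, -205.2], [503.7, -149.2], [581.6, -162.0], [573.8, -218.4]]
[ 539.07805592 -184.4516017   110.        ] [ 529.86148721 -253.31885904  261.78528578] tool delta [ 69.39542405  -1.92906913 167.80971429]
```

```bash
python3 -m jog '[[[0.035,-0.001,0],[0,0,0],0.07],[[0.0345,-0.001,0],[0,0,0],0.07],[[0,0,0.035],[0,0,0],0.07],[[0,0,0.035],[0,0,0],0.07],[[0,0,0.035],[0,0,0],0.07],[[0,0,0.035],[0,0,0],0.07],[[0,0,0.02],[0,0,0],0.07],[[0,0,0],[0,0,0],0.07]]'|grep -E "ee_pos|ft"
python3 -m jog '[[[0,0,0.012],[0,0,0],0.06],[[0,0,0],[0,0,0],0.06],[[0,0,0],[0,0,0],0.06]]' 
python3 -m jog '[[[0,0,0],[0,0,0],0.0],[[0,0,0],[0,0,0],0.0],[[0,0,0],[0,0,0],0.0],[[0,0,0],[0,0,0],0.0],[[0,0,0],[0,0,0],0.0],[[0,0,0],[0,0,0],0.0],[[0,0,0],[0,0,0],0.0]]' 40
```

```text
ee_pos: [537.9, -183.8, 99.6]
ft_force: [0.4, -0.6, 0.7]
clock: 11.0
ee_pos: [539.7, -185.5, 90.6]
orientation: [[0.163, 0.987, 0.001], [0.987, -0.163, -0.0], [-0.0, 0.001, -1.0]]
ft_force: [0.4, 0.3, 0.3]
gripper_width: 60.0
grip_force: 0.0
clock: 11.7
ee_pos: [539.3, -185.6, 90.0]
orientation: [[0.164, 0.986, 0.0], [0.986, -0.164, -0.0], [-0.0, 0.0, -1.0]]
ft_force: [0.2, -0.6, 2.7]
gripper_width: 24.1
grip_force: 40.0
```

```bash
python3 -m jog '[[[0,0,-0.01],[0,0,0],0.0],[[0,0,-0.03],[0,0,0],0.0],[[0,0,-0.035],[0,0,0],0.0],[[0,0,-0.035],[0,0,0],0.0],[[0,0,-0.035],[0,0,0],0.0],[[0,0,-0.025],[0,0,0],0.0],[[0,0,0],[0,0,0],0.0]]'|grep -E "ee_pos|ft|width"
python3 -m jog '[[[0.0322,-0.0082,0],[0,0,0],0.0],[[0.0322,-0.0082,0],[0,0,0],0.0],[[0.0322,-0.0082,0],[0,0,0],0.0],[[0.0322,-0.0082,0],[0,0,0],0.0],[[0.0322,-0.0082,0],[0,0,0],0.0],[[0.0322,-0.0082,0],[0,0,0],0.0],[[0.0322,-0.0082,0],[0,0,0],0.0],[[0.0322,-0.0082,0],[0,0,0],0.0]]'|grep -E "ee_pos|ft|width"
python3 -m jog '[[[0,0,0],[0,0,0.0393],0.0],[[0,0,0],[0,0,0],0.0],[[0,0,0],[0,0,0],0.0],[[0,0,0],[0,0,0],0.0]]'
python3 - <<'E'
from rig import *
import cv2,numpy as np
s=snapshot("wrist");np.savez("pics/w5.npz",**s);cv2.imwrite("pics/w5.png",cv2.resize(s["img"][:,:,::-1],(800,600)))
E
```

```text
ee_pos: [540.6, -186.1, 264.2]
ft_force: [0.1, 0.0, -0.9]
gripper_width: 23.6
ee_pos: [516.1, 80.6, 259.7]
ft_force: [1.0, -0.1, -0.5]
gripper_width: 23.7
clock: 13.6
ee_pos: [516.7, 78.8, 259.8]
orientation: [[0.203, 0.979, -0.0], [0.979, -0.203, -0.0], [-0.0, -0.0, -1.0]]
ft_force: [0.8, -1.5, -0.6]
gripper_width: 23.6
grip_force: 40.0
```

View pics/w5.png

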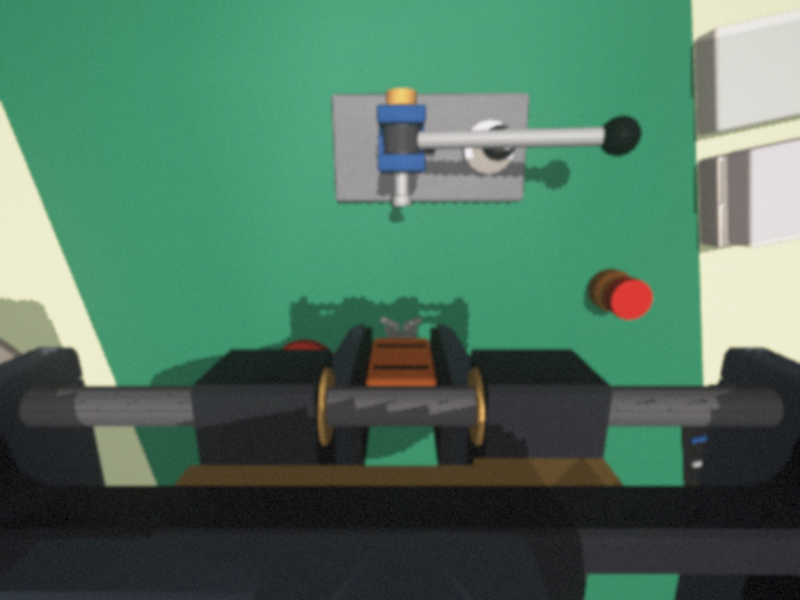

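The neck at (402,185) and nose at (402,200) are clear of the fork. The held clip hangs straight, leg tips at about (400,323).

```bash
python3 - <<'E'
from h import *
from rig import get_obs
W=np.load("pics/w5.npz");o=get_obs();R=o["orientation"]
im=W["img"].astype(int)
h=cv2.cvtColor(W["img"],cv2.COLOR_RGB2HSV)
for r in range(108,134,2):
    row=h[r,235:280];g=cv2.cvtColor(W["img"],cv2.COLOR_RGB2GRAY)[r,247:268]
    print(r,g.tolist())
m,b=blobs(W["img"],(105,100,40),(125,255,255),(235,60,280,115));print(b)
for n,p,z in(("fork edge -y top",(257,109.5),94),("nose end",(257.3,132),80),("neck",(257.3,118),80),("neck74",(257.3,118),74)):
    x=onz(W,p,z);print(n,x,"tool",R.T@(x-o["ee_pos"]))
m,b=blobs(W["img"],(12,80,100),(30,255,255),(240,50,275,70));print(b);x=onz(W,b[0][1],88);print(x,R.T@(x-o["ee_pos"]))
E
```

```text
108 [91, 89, 87, 89, 87, 88, 92, 92, 93, 96, 93, 90, 93, 93, 90, 93, 90, 90, 92, 93, 92]
110 [69, 69, 68, 67, 69, 84, 96, 104, 109, 128, 130, 118, 110, 99, 81, 71, 70, 69, 70, 76, 81]
112 [95, 95, 93, 94, 100, 112, 135, 153, 179, 199, 205, 197, 178, 151, 115, 97, 98, 97, 98, 112, 128]
114 [99, 100, 102, 99, 105, 119, 149, 180, 201, 216, 217, 206, 186, 157, 124, 100, 98, 98, 101, 113, 133]
116 [100, 100, 102, 98, 102, 120, 150, 181, 199, 214, 217, 212, 186, 159, 120, 99, 100, 100, 103, 124, 147]
118 [103, 101, 97, 99, 101, 115, 149, 182, 202, 215, 216, 207, 188, 160, 122, 101, 103, 101, 104, 123, 147]
120 [101, 97, 100, 101, 104, 118, 150, 178, 201, 215, 218, 209, 186, 158, 122, 101, 100, 103, 113, 136, 150]
122 [98, 97, 99, 99, 106, 117, 147, 179, 199, 216, 218, 208, 186, 157, 126, 103, 100, 113, 135, 154, 158]
124 [125, 124, 118, 109, 102, 117, 148, 171, 187, 202, 204, 196, 183, 166, 135, 125, 127, 142, 151, 156, 158]
126 [150, 149, 138, 112, 114, 144, 169, 188, 202, 214, 219, 211, 202, 183, 166, 148, 145, 152, 155, 154, 152]
128 [117, 117, 107, 98, 114, 149, 176, 199, 215, 219, 221
[... 198 characters left out ...]
 113, 114, 124, 136, 139, 137, 128, 128, 126, 129, 131, 128, 133, 130]
[(np.int32(335), [256.5, 73.0], [242, 67, 30, 13]), (np.int32(387), [255.3, 102.0], [242, 82, 30, 28])]
fork edge -y top [533.24429583 159.46136353  94.        ] tool [ 82.42253038  -0.19918887 165.8282444 ]
nose end [528.54970926 134.93586155  80.        ] tool [ 57.45632251   0.18076756 179.83122581]
neck [531.78246255 150.5804681   80.        ] tool [7.34314392e+01 1.73674341e-01 1.79829263e+02]
neck74 [531.8060564  150.62597702  74.        ] tool [ 73.4815252    0.18896558 185.82925313]
[(np.int32(184), [256.1, 61.4], [247, 56, 19, 11])]
[542.4689027  208.82295844  88.        ] [132.62989149  -1.17520722 171.82229999]
```

```bash
python3 -m jog '[[[0.025,0,0],[0,0,0],0.0],[[0.025,0,0],[0,0,0],0.0],[[0.024,0,0],[0,0,0],0.0],[[0,0,0.03],[0,0,0],0.0],[[0,0,0.03],[0,0,0],0.0],[[0,0,0.02],[0,0,0],0.0],[[0,0,0],[0,0,0],0.0],[[0,0,0],[0,0,0],0.0]]'
python3 - <<'E'
from rig import *
import cv2,numpy as np
o=get_obs();p=o["ee_pos"][:2]-[538.3,181.6];print(p@[.979,-.203],p@[.203,.979])
s=snapshot("wrist");a=s["img"][150:240,200:312,::-1]
t=snapshot("scene")["img"][80:170,280:392,::-1]
cv2.imwrite("pics/w6.png",cv2.resize(np.hstack([a,t]),(800,321),interpolation=cv2.INTER_CUBIC))
E
```

```text
clock: 14.45
ee_pos: [532.0, 151.5, 180.4]
orientation: [[0.203, 0.979, -0.0], [0.979, -0.203, -0.0], [-0.0, -0.0, -1.0]]
ft_force: [-0.1, -0.7, -0.6]
gripper_width: 23.3
grip_force: 40.0
-0.018365861171573922 -30.776154713196323
```

View pics/w6.png

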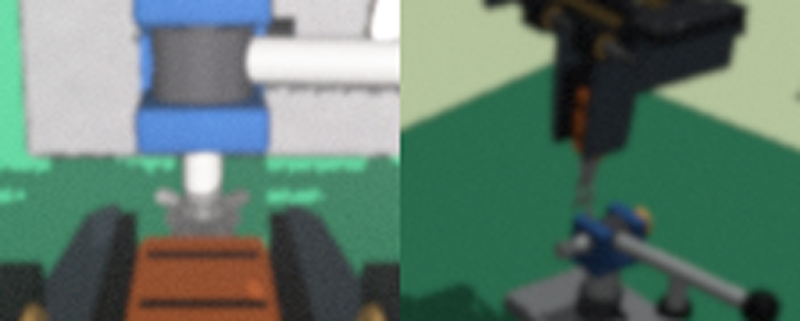

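The legs straddle the neck symmetrically: the neck is at x≈203 and the legs at 160–243 in the left crop. Lowering by feel.

```bash
python3 -m jog '[[[0,0,0.005],[0,0,0],0.0],[[0,0,0.005],[0,0,0],0.0],[[0,0,0.003],[0,0,0],0.0],[[0,0,0.003],[0,0,0],0.0],[[0,0,0],[0,0,0],0.0]]'| grep -E "ee_pos|ft"
for i in 1 2 3 4; do python3 -m jog '[[[0,0,0.002],[0,0,0],0.0],[[0,0,0.001],[0,0,0],0.0]]'| grep -E "ee_pos|ft"; done
```

```text
ee_pos: [531.5, 151.8, 163.5]
ft_force: [0.9, -0.8, -0.7]
ee_pos: [531.8, 151.8, 160.8]
ft_force: [-0.5, -1.5, 0.0]
ee_pos: [531.7, 151.8, 157.7]
ft_force: [0.0, 0.3, 0.1]
ee_pos: [531.7, 151.8, 154.7]
ft_force: [-0.3, 0.3, -0.7]
ee_pos: [531.7, 151.8, 151.7]
ft_force: [0.1, 0.0, -0.5]
```

```bash

for i in 1 2 3 4 5; do python3 -m jog '[[[0,0,0.001],[0,0,0],0.0],[[0,0,0.001],[0,0,0],0.0]]'| grep -E "ee_pos|ft"; done
```

```text
ee_pos: [532.0, 151.8, 149.9]
ft_force: [0.7, 0.6, 2.0]
ee_pos: [532.0, 151.9, 148.1]
ft_force: [0.0, 0.6, 4.6]
ee_pos: [532.2, 151.9, 146.3]
ft_force: [-0.9, 0.5, 8.7]
ee_pos: [532.0, 151.9, 144.1]
ft_force: [0.1, -0.2, 4.8]
ee_pos: [531.7, 151.8, 141.7]
ft_force: [1.1, -0.2, -2.2]
```

```bash

for i in 1 2 3 4; do python3 -m jog '[[[0,0,0.0007],[0,0,0],0.0],[[0,0,0],[0,0,0],0.0]]'| grep -E "ee_pos|ft"; done
```

```text
ee_pos: [531.6, 151.7, 140.8]
ft_force: [1.9, -0.2, -4.5]
ee_pos: [531.6, 151.8, 140.3]
ft_force: [2.0, -0.9, -6.6]
ee_pos: [531.6, 151.8, 139.6]
ft_force: [1.1, -1.3, -7.7]
ee_pos: [531.7, 151.8, 139.0]
ft_force: [1.4, 0.1, -7.3]
```

```bash

for i in 1 2 3 4; do python3 -m jog '[[[0,0,0.0007],[0,0,0],0.0],[[0,0,0],[0,0,0],0.0]]'| grep -E "ee_pos|ft"; done
```

```text
ee_pos: [531.7, 151.8, 138.3]
ft_force: [1.4, 0.2, -7.6]
ee_pos: [531.7, 151.9, 137.7]
ft_force: [1.4, -0.8, -6.6]
ee_pos: [531.8, 151.8, 137.0]
ft_force: [1.0, -0.0, -5.3]
ee_pos: [531.9, 151.8, 136.3]
ft_force: [1.4, 0.5, -3.4]
```

```bash

for i in 1 2 3; do python3 -m jog '[[[0,0,0.0006],[0,0,0],0.0],[[0,0,0],[0,0,0],0.0]]'| grep -E "ee_pos|ft"; done
```

```text
ee_pos: [531.9, 151.8, 135.9]
ft_force: [1.2, -1.6, 0.1]
ee_pos: [532.0, 151.9, 135.4]
ft_force: [-1.1, -1.0, 4.5]
ee_pos: [532.0, 151.9, 135.1]
ft_force: [-1.9, -1.2, 10.1]
```

Seated on the hard stop. I'll ease off, release and retreat.

```bash
python3 -m jog '[[[0,0,-0.001],[0,0,0],0.0],[[0,0,0],[0,0,0],0.03],[[0,0,0],[0,0,0],0.04],[[0,0,0],[0,0,0],0.05],[[0,0,0],[0,0,0],0.05],[[0,0,0],[0,0,0],0.05],[[0,0,0],[0,0,0],0.05]]'
python3 -m jog '[[[0,0,-0.01],[0,0,0],0.05],[[0,0,-0.03],[0,0,0],0.05],[[0,0,-0.03],[0,0,0],0.05],[[0,0,-0.03],[0,0,0],0.05],[[-0.03,0,-0.02],[0,0,0],0.05],[[-0.03,0,0],[0,0,0],0.05],[[-0.015,0,0],[0,0,0],0.05],[[0,0,0],[0,0,0],0.05]]'
python3 - <<'E'
from rig import *
import cv2,numpy as np
a=snapshot("wrist")["img"][40:150,190:330,::-1]
t=snapshot("scene")["img"][90:200,290:430,::-1]
cv2.imwrite("pics/w7.png",cv2.resize(np.hstack([a,t]),(800,314),interpolation=cv2.INTER_CUBIC))
E
```

```text
clock: 19.75
ee_pos: [531.8, 151.8, 135.5]
orientation: [[0.203, 0.979, -0.0], [0.979, -0.203, -0.0], [-0.0, -0.0, -1.0]]
ft_force: [0.7, -0.4, -0.6]
gripper_width: 50.2
grip_force: 0.0
clock: 20.55
ee_pos: [516.2, 77.0, 255.9]
orientation: [[0.204, 0.979, 0.0], [0.979, -0.204, -0.0], [-0.0, 0.0, -1.0]]
ft_force: [-0.6, 0.7, 0.4]
gripper_width: 50.1
grip_force: 0.0
```

View pics/w7.png

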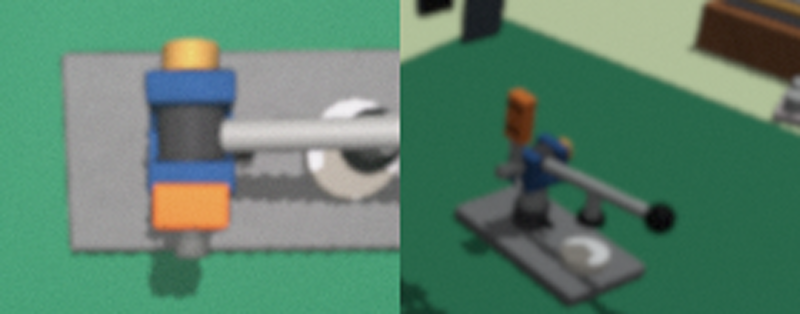

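The clip stands upright on the neck, between fork and nose; the brass head is flush with the fork, and the gripper is clear.

```bash
python3 -c "
from rig import *
print(close_job())"
```

```text
the job is handed in; nothing more can be done
None
```

The job is handed in at about 21 s of the 61 s: the pin is home against its stop, the clip is snapped over the neck and let go (about 10 N at most), and the jar, watch and screwdriver were not touched; no verdict came back.

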